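# Lean the pocket tester in the drain stand

### The arm

A 6-joint arm with a two-finger parallel gripper is mounted at the origin on a cart in front of the work surface, level with it; the furniture and walls round the work are solid. World frame = base frame: x ahead of the robot, y to its left, z up, the work surface at z = 0. Lengths are in m, angles in rad, forces in N, time in s.
With the tool pointing down it reaches from about 0.325 to 0.85 m from the base axis. Payload 4.4 kg.
Tool frame: the origin (TCP) lies midway between the tips of the shut fingers; the grasp point (between the pads) lies 19 mm behind it (r.tcp_to_grasp is the distance from the TCP to the grasp point, in m); z points along the fingers, y is the line along which they close (so a half turn about z gives the same grasp; the last joint's range is limited). The gripper opens to 94 mm and grips with 3 to 60 N. Pads are 16 mm wide; open, the fingers measure 119 mm over their backs; the gripper's body (75 mm by 177 mm) begins 78 mm behind the grasp point.
Start: joints at [-1.296, 0.207, 1.542, -0, 1.393, -0.15], TCP at [0.237, -0.524, 0.205] pointing down, gripper open.
Joint ranges: [-2.73, 2.73], [-0.86, 2.22], [0.23, 2.46], [-1.11, 4.25], [0.08, 2.63], [-2.82, 2.82]. Speed limits (rad/s): [2.79, 2.79, 3.14, 3.14, 3.14, 3.14].

### API

Orientations are given as a unit quaternion [x, y, z, w].
In Python, from station import r gives the robot as it stands.
- The arm moves only by the tool arm_command, never from a script. Its argument "steps" is a list of rows, each an object with "turn": the turn, a rotation vector about the tool's x, y, z in rad, a list of three; "delta_pos": the shift along the tool's x, y, z in cm, a list of three; "gripper": the gripper command: -1 is shut, 1 is fully open, values between are in proportion. In form: [{"turn": [rx, ry, rz], "delta_pos": [tx, ty, tz], "gripper": gripper}, ...]. A call has 1 to 10 rows; each row shifts and turns the commanded pose from where the row before left it, along the tool's axes as they then stand; what a row does not reach is not made up. A row lasts 1/8 s, in which the tool goes at most 62.5 mm and 10.7 degrees, less where a joint would pass 70% of its speed; a pose out of reach is approached as far as the arm can. A call with a gripper value outside its range is refused whole. The fingers move at their own pace and stop on an object; the grip force is fixed at half the most. Time passes only in rows, so rows that do not move let the fingers close. It gives the time, the measured TCP pose, the force, the opening and the grip force at its end, in the units of the state.
- r.get_obs(): the state, without advancing time (a new reading comes with each control period).
- r.get_image(name): name is "scene" or "side" or "wrist"; returns (picture, depth): 420x560x3 uint8, red, green, blue; 420x560 float32, m along the optical axis (not along the pixel's ray), 0 where there is no reading.
- r.calibration(name): a dict with "camera_matrix" (3x3 intrinsics, pixels), "origin" and "attitude" of the camera in the world; the wrist camera has in their place "mount" (4x4, takes a point from camera to tool coordinates, whose origin is the TCP and whose axes are the flange's). Camera axes: x right, y down, z forward; pixel columns grow to the right and rows downward; lengths in m; the calibration is good to about 2 mm. A picture is of the moment at which its call begins: read the wrist's pose just before it. calibration takes no time and is no camera call.
- r.finish_job(): hands the job in; it is judged then, once.
The state is a dict: "t": time; "joints": joint angles; "joint_vel": joint speeds; "tau": joint torques, N m; "tcp_pos": TCP position; "tool_rot": TCP orientation; "force": force on the tool from outside, world axes, zero at the start; "ft_torque": the same for the moment, N m; "opening": finger opening in m; "gripper_force": force on a finger pad.
Only numpy, scipy, OpenCV 4.12 (cv2) and the standard library are available. Lean on these libraries where they do the work, as an engineer would, in place of code of your own. Each camera call takes 0.05 s, during which the arm holds its last target. There are 200 camera calls.

### The job

Set the rinsed white pocket tester that lies beside the metal stand, in front of the robot, up to drain in it. First pull the stand's foot stop by its knob fully out, away from the backboard; then lean the tester against the middle of the backboard, squarely, front face up, capped sensor end down on the base plate and touching the stop. Lower it rather than drop it, and leave the other things on the bench where they are.

Things in the scene. Friction and masses are not known exactly. Their poses are not given: they have to be found in the camera images.
- stand: Metal drain stand, fixed to the bench. Origin: middle of the underside of its base plate; z up, +x from the open front towards the backboard. Base plate 190 (x) x 150 (y) x 8 mm thick, so its top is at z = 8 mm. Two guide strips, 13 mm high, at y = +-66 mm beside the stop.
- backboard: Upright board of the stand, fixed to it (same origin and axes as the stand): 110 mm wide (y), 12 mm thick at its rubber top edge, which runs from x = 64 to 76 mm and has its top at z = 88 mm; edge rounded 3 mm.
- foot_stop (a joint): Sliding foot stop of the stand: travel in m, 0 = nearest the backboard, 0.055 = fully out (end of its travel, towards the stand's -x). It slides with 2 to 3 N and stays where it is left.
- stop_face (a point): Point on the foot stop: middle of its face that looks to the backboard (+x of the stand, same axes), 19.5 mm above the bench. The stop is a bar 120 mm wide (y), 12 mm thick, from 8.5 to 30.5 mm above the bench. Fully out, it stands 119 mm from the backboard's front edge.
- knob (a point): Middle of the upper part of the stop's round upright black knob, diameter 26 mm, top 49.5 mm above the bench; this point is 38 mm above the bench, on the knob's axis, 46 mm in front of the stop bar (58 mm from the stop's face). The 26 mm part reaches from 30 to 49 mm height. It moves with the stop.
- tester: White pocket tester lying on its back: 174 x 34 x 19 mm, about 0.1 kg, balanced at mid length (5 mm). Origin: middle of its underside. +x along its length from the capped sensor end to the other end, z out of its front face (small display and switch near its +x end). The cap is the last 39 mm at the -x end,. Leaned rightly its length rises about 37 degrees (z axis about 0.65 rad from vertical).
- sensor_end (a point): Point in the middle of the tester's capped sensor end (tester x = -87 mm, 10 mm above its back); axes as the tester's.
- top_end (a point): Point in the middle of the tester's other end (tester x = +87 mm, 10 mm above its back).
- jar: Black round jar, 68 mm across, 86 mm high, a bystander. Origin under its centre.
- vial: White snap-lid pot, 59 x 54 x 92 mm, a bystander. Origin under its centre.
- tape_roll: Roll of tape lying flat, 62 mm across, 19 mm high, a bystander. Origin under its centre.
- pen: Marker pen lying flat, 130 mm long, 15 mm high, a bystander. Origin under its centre.

How it is judged:
By the outcome, as a careful person would: the job done as asked, in the order asked, and still so for the second after the job is handed in, with the robot touching nothing.
It also fails if it takes over 54 s, if anything falls off the work surface, if the arm or the gripper's body presses on something with over 40 N, if the wrist force passes 120 N, or if a joint passes its speed limit or range.

## Working session

There is one attempt and no reset: what is moved stays moved. The work goes in short steps, Python scripts to look and compute and a tool call to move; the robot and the scene stay as the last step left them, time stands still between calls to the robot, and variables do not carry over. Pictures are saved under pics/ and viewed, at most 10 in all, crops included, and the job is handed in when it is done.

Besides the shell and the picture viewer there is one more tool, called after "Call:" by a JSON object that holds its "op" and its "data", one argument or row to a line. arm_command: Moves the arm, as the interface text tells. Its arguments: {"type":"object","properties":{"steps":{"type":"array"}},"required":["steps"]}

```bash
ls; mkdir -p pics; python3 - <<'E'
from station import r
import cv2,numpy as np
np.set_printoptions(precision=4,suppress=True)
print(r.get_obs(), r.tcp_to_grasp)
for n in ("scene","side"):
    im,d=r.get_image(n); np.savez(f"{n}0.npz",im=im,d=d)
    cv2.imwrite(f"pics/{n}0.png",im[:,:,::-1]); print(n,r.calibration(n))
print(r.calibration("wrist"))
E
```

```text
pics
{'t': 0.0, 'joints': array([-1.2955,  0.2074,  1.543 , -0.    ,  1.3935, -0.1505]), 'joint_vel': array([-0.0004, -0.0006,  0.0012, -0.0002, -0.0014, -0.0009]), 'tau': array([  0.0002, -37.088 , -28.1413,   0.07  ,   0.0362,  -0.0002]), 'tcp_pos': array([ 0.2373, -0.5229,  0.2043]), 'tool_rot': array([ 0.9774,  0.2113, -0.0001, -0.0011]), 'force': array([ 0.0545, -0.4427, -0.9637]), 'ft_torque': array([ 0.0082, -0.0531,  0.0306]), 'gripper_force': 0.0, 'opening': 0.09390955871858687} 0.0188
scene {'camera_matrix': array([[522.8348,   0.    , 278.0857],
       [  0.    , 522.8348, 206.0621],
       [  0.    ,   0.    ,   1.    ]]), 'origin': array([-0.3227,  0.4441,  1.0586]), 'attitude': array([-0.476 ,  0.7941, -0.3243,  0.1939])}
side {'camera_matrix': array([[403.7306,   0.    , 278.4687],
       [  0.    , 403.7306, 213.4254],
       [  0.    ,   0.    ,   1.    ]]), 'origin': array([ 0.5034, -0.8609,  0.8246]), 'attitude': array([ 0.9175, -0.0171,  0.0164, -0.3969])}
{'camera_matrix': array([[335.912 ,   0.    , 277.9191],
       [  0.    , 335.912 , 208.5938],
       [  0.    ,   0.    ,   1.    ]]), 'mount': array([[-0.0008, -0.9651, -0.2617,  0.0753],
       [ 1.    , -0.0006, -0.0008,  0.0015],
       [ 0.0006, -0.2617,  0.9651, -0.1786],
       [ 0.    ,  0.    ,  0.    ,  1.    ]])}
```

View pics/scene0.png

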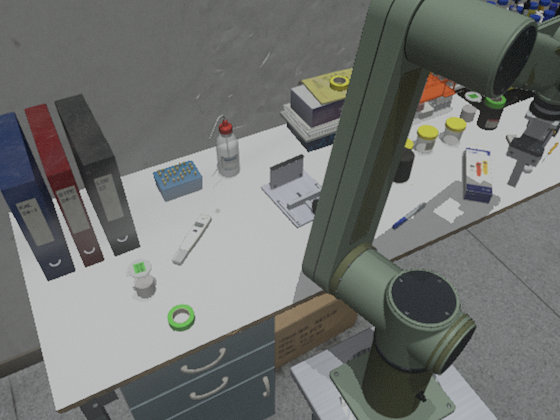

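View pics/side0.png

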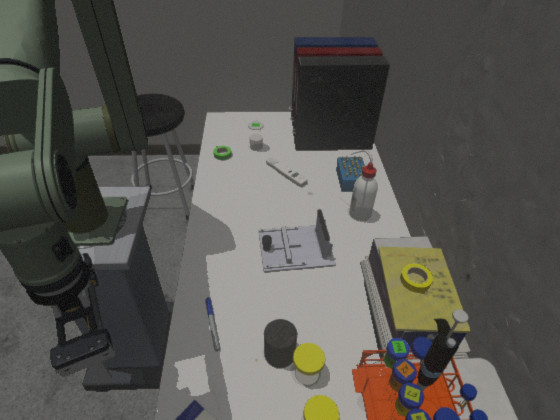

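The scene view shows the tester at about (193,238), the stand at (292,190) partly behind the arm, the pot at (142,280) and the tape at (181,317). In the side view the stand is at (295,245) with its knob at (267,242), the backboard is at (323,232), and the tester is at (288,172).

```bash
cat > h.py <<'E'
from station import r
import cv2,numpy as np
from scipy.spatial.transform import Rotation as R
np.set_printoptions(precision=4,suppress=True)
def cam(n,obs=None):
    c=r.calibration(n);K=c["camera_matrix"]
    if n=="wrist":
        M=c["mount"];A=R.from_quat(obs["tool_rot"]).as_matrix()
        return K,A@M[:3,:3],A@M[:3,3]+obs["tcp_pos"]
    return K,R.from_quat(c["attitude"]).as_matrix(),c["origin"]
def ray(C,uv,z):
    K,A,o=C;uv=np.atleast_2d(uv).astype(float)
    d=np.c_[(uv-K[:2,2])/K[0,0],np.ones(len(uv))]@A.T
    return o+d*((z-o[2])/d[:,2])[:,None]
def cloud(C,d):
    K,A,o=C;v,u=np.mgrid[:d.shape[0],:d.shape[1]]
    p=np.dstack([(u-K[0,2])/K[0,0]*d,(v-K[1,2])/K[1,1]*d,d])
    return p@A.T+o
E
python3 - <<'E'
from h import *
for n in ("scene","side"):
    f=np.load(n+"0.npz");im,d=f["im"],f["d"];C=cam(n);P=cloud(C,d)
    hs=cv2.cvtColor(im,cv2.COLOR_RGB2HSV)
    box={"scene":(170,205,225,270),"side":(260,150,315,192)}[n]
    m=np.zeros(d.shape,np.uint8);u0,v0,u1,v1=box
    s=P[v0:v1,u0:u1,2]; m[v0:v1,u0:u1]=((s>.008)&(s<.03))
    c=max(cv2.findContours(m,0,1)[0],key=cv2.contourArea)
    rc=cv2.minAreaRect(c);b=cv2.boxPoints(rc);print(n,"tester",rc,ray(C,b,.014)[:,:2].round(4).tolist())
    if n=="side":
        for q in [(259,228),(264,268),(333,265),(318,228)]: print("base",q,P[q[1],q[0]],ray(C,q,.008)[0,:2])
        w=P[200:280,250:345];v=w.reshape(-1,3)
        t=v[(v[:,2]>.075)&(v[:,2]<.1)];print("board",len(t),cv2.minAreaRect((t[:,:2]*1000).astype(np.float32)),t[:,2].max())
        k=v[(v[:,2]>.043)&(v[:,2]<.056)&(v[:,0]<t[:,0].min()-.03)];print("knob",len(k),k.mean(0),np.ptp(k,axis=0))
        b=v[(v[:,2]>.004)&(v[:,2]<.02)];print("plate",cv2.minAreaRect((b[:,:2]*1000).astype(np.float32)))
    cu,cv=int((u0+u1)/2),int((v0+v1)/2)
    cv2.imwrite(f"pics/{n}z.png",cv2.resize(im[cv-50:cv+50,cu-65:cu+65,::-1],None,fx=6,fy=6,interpolation=2)) if n=="scene" else cv2.imwrite("pics/sidez.png",cv2.resize(im[140:280,230:360,::-1],None,fx=4,fy=4,interpolation=2))
E
```

```text
scene tester ((191.4634246826172, 238.82928466796875), (12.14907455444336, 57.880958557128906), 32.905242919921875) [[0.5389, 0.2917], [0.6604, 0.1559], [0.624, 0.1408], [0.5068, 0.2764]]
side tester ((285.9101257324219, 170.94381713867188), (45.36791229248047, 9.115982055664062), 32.00538635253906) [[0.5183, 0.2525], [0.5359, 0.2973], [0.6565, 0.1605], [0.6374, 0.1217]]
base (259, 228) [ 0.4975 -0.0417 -0.0019] [ 0.4976 -0.0515]
base (264, 268) [ 0.5091 -0.1975  0.0085] [ 0.5091 -0.1971]
base (333, 265) [ 0.6902 -0.189   0.0035] [ 0.6891 -0.1927]
base (318, 228) [ 0.6584 -0.0922  0.0446] [ 0.6657 -0.0562]
board 163 ((665.0010375976562, -117.78593444824219), (12.215348243713379, 111.06353759765625), 4.527768135070801) 0.08911449514431158
knob 66 [ 0.5166 -0.131   0.0478] [0.0239 0.0244 0.0083]
plate ((595.2008666992188, -123.26001739501953), (189.5845489501953, 154.35447692871094), 5.224209308624268)
```

View pics/sidez.png

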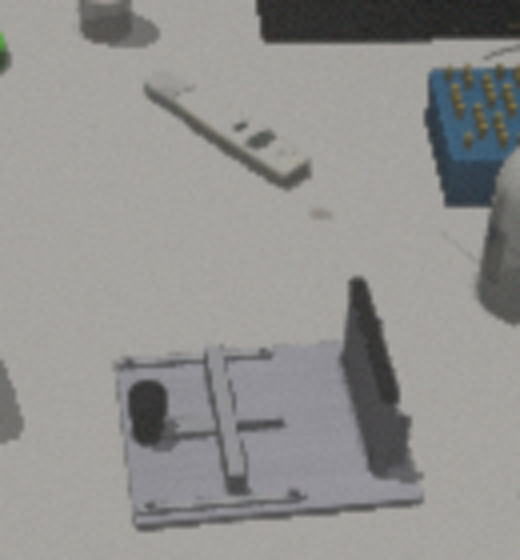

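The zoomed side view shows the tester's display and switch at its end nearest the stand (crop (260,138)) and the cap at the far end (165,82). The knob is at (148,410), the stop bar at (227,415), and the backboard on the right. The sizes check out: board 12x111 mm, plate 190x154 mm, knob 24 mm across.

```bash
cat >> h.py <<'E'
def tool(yaw,tilt=0):  # tool x at yaw (rad), pointing down, then turned about tool y
    return R.from_euler('z',yaw)*R.from_euler('x',np.pi)*R.from_euler('y',tilt)
def plan(pos,rot,n,rot0=None,pos0=None):
    o=r.get_obs();p=o["tcp_pos"] if pos0 is None else pos0
    q=R.from_quat(o["tool_rot"]) if rot0 is None else rot0
    w=(q.inv()*rot).as_rotvec();print("turn/row",(w/n).round(3),"total",w.round(3))
    st=(np.array(pos)-p)/n
    for i in range(n):
        print(i,"cm",(q.inv().apply(st)*100).round(2)); q=q*R.from_rotvec(w/n)
SO=np.array([.595,-.1235,0]);SY=np.radians(4.7)
def stand(x,y,z): return SO+R.from_euler('z',SY).apply([x,y,z])
E
python3 - <<'E'
from h import *
print(stand(-.079,0,.038),stand(-.113,0,.038))
plan([.5165,-.1305,.2],tool(SY+np.pi/2),10)
E
```

```text
[ 0.5163 -0.13    0.038 ] [ 0.4824 -0.1328  0.038 ]
turn/row [-0.    -0.    -0.123] total [-0.002 -0.002 -1.227]
0 cm [ 4.16 -2.42  0.05]
1 cm [ 4.43 -1.89  0.05]
2 cm [ 4.63 -1.34  0.05]
3 cm [ 4.76 -0.76  0.05]
4 cm [ 4.81 -0.17  0.05]
5 cm [4.8  0.42 0.05]
6 cm [4.71 1.   0.05]
7 cm [4.55 1.57 0.04]
8 cm [4.33 2.12 0.04]
9 cm [4.03 2.63 0.04]
```

Call:
{"op": "arm_command", "data": {
  "steps": [
    {"turn": [0,0,-0.123],"delta_pos": [4.16,-2.42,0],"gripper": 0.1},
    {"turn": [0,0,-0.123],"delta_pos": [4.43,-1.89,0],"gripper": 0.1},
    {"turn": [0,0,-0.123],"delta_pos": [4.63,-1.34,0],"gripper": 0.1},
    {"turn": [0,0,-0.123],"delta_pos": [4.76,-0.76,0],"gripper": 0.1},
    {"turn": [0,0,-0.123],"delta_pos": [4.81,-0.17,0],"gripper": 0.1},
    {"turn": [0,0,-0.123],"delta_pos": [4.8,0.42,0],"gripper": 0.1},
    {"turn": [0,0,-0.123],"delta_pos": [4.71,1.0,0],"gripper": 0.1},
    {"turn": [0,0,-0.123],"delta_pos": [4.55,1.57,0],"gripper": 0.1},
    {"turn": [0,0,-0.123],"delta_pos": [4.33,2.12,0],"gripper": 0.1},
    {"turn": [0,0,-0.123],"delta_pos": [4.03,2.63,0],"gripper": 0.1}
  ]
}}

```text
t: 1.35
tcp_pos: [0.5166, -0.1294, 0.205]
tool_rot: [0.675, 0.738, -0.0, -0.0]
force: [0.6, -1.1, -1.2]
opening: 0.052
gripper_force: 0.0
```

Call:
{"op": "arm_command", "data": {
  "steps": [
    {"turn": [0,0,0],"delta_pos": [0,0,0],"gripper": 0.1}
  ]
}}

```text
t: 1.48
tcp_pos: [0.517, -0.1283, 0.2049]
tool_rot: [0.675, 0.738, 0.0, -0.001]
force: [-0.5, 0.4, -0.3]
opening: 0.0515
gripper_force: 0.0
```

```bash
python3 - <<'E'
from h import *
o=r.get_obs();im,d=r.get_image("wrist");np.savez("w1.npz",im=im,d=d)
cv2.imwrite("pics/w1.png",im[:,:,::-1]);print(o["joints"],o["tcp_pos"])
P=cloud(cam("wrist",o),d).reshape(-1,3)
L=R.from_euler('z',-SY).apply(P-SO)
k=P[(P[:,2]>.044)&(P[:,2]<.056)&(np.hypot(L[:,0]+.08,L[:,1])<.04)]
print("knob",len(k),k.mean(0),np.ptp(k,axis=0),cv2.minEnclosingCircle((k[:,:2]*1000).astype(np.float32)))
t=P[(P[:,2]>.08)&(P[:,2]<.095)&(abs(L[:,0]-.07)<.03)&(abs(L[:,1])<.08)]
print("board",len(t),cv2.minAreaRect((t[:,:2]*1000).astype(np.float32)) if len(t) else 0)
t=P[(P[:,2]>.024)&(P[:,2]<.036)&(abs(L[:,0]+.03)<.025)&(abs(L[:,1])<.075)]
print("bar",len(t),cv2.minAreaRect((t[:,:2]*1000).astype(np.float32)) if len(t) else 0, t[:,2].mean() if len(t) else 0)
E
```

```text
[-0.406   0.118   1.645   0.0005  1.3796 -0.4958] [ 0.517  -0.1283  0.2049]
knob 487 [ 0.5167 -0.1288  0.0486] [0.0249 0.0254 0.006 ] ((516.87255859375, -129.2239532470703), 12.812675476074219)
board 1688 ((664.5196533203125, -117.08763122558594), (12.843042373657227, 110.37645721435547), 4.878686428070068)
bar 1237 ((568.4705810546875, -124.99916076660156), (12.26688003540039, 119.34343719482422), 4.607276916503906) 0.029503982933588503
```

View pics/w1.png

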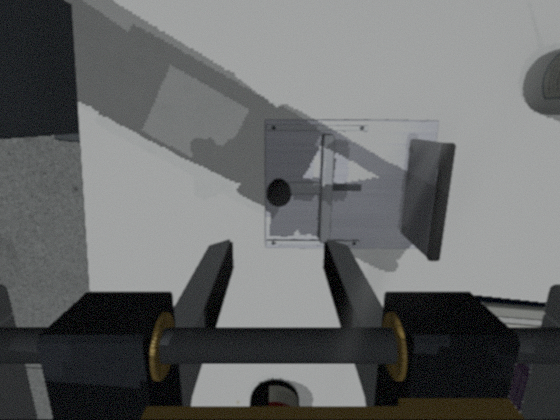

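The wrist view shows the knob at (278,192), the bar at (325,188) and the backboard at (435,198), with a clear way down. All of them agree with the side view to within 1 mm. Next I go down over the knob, grip it and pull.

Call:
{"op": "arm_command", "data": {
  "steps": [
    {"turn": [0,0,0],"delta_pos": [-0.1,0,4.5],"gripper": 0},
    {"turn": [0,0,0],"delta_pos": [0,0,5.0],"gripper": 0},
    {"turn": [0,0,0],"delta_pos": [0,0,4.0],"gripper": 0},
    {"turn": [0,0,0],"delta_pos": [0,0,3.0],"gripper": 0},
    {"turn": [0,0,0],"delta_pos": [0,0,1.8],"gripper": 0},
    {"turn": [0,0,0],"delta_pos": [0,0,0],"gripper": 0},
    {"turn": [0,0,0],"delta_pos": [0,0,0],"gripper": -1},
    {"turn": [0,0,0],"delta_pos": [0,0,0],"gripper": -1},
    {"turn": [0,0,0],"delta_pos": [0,0,0],"gripper": -1}
  ]
}}

```text
t: 2.65
tcp_pos: [0.5176, -0.1324, 0.0238]
tool_rot: [0.676, 0.737, 0.0, 0.001]
force: [0.4, -0.3, 3.3]
opening: 0.0254
gripper_force: 30.0
```

Call:
{"op": "arm_command", "data": {
  "steps": [
    {"turn": [0,0,0],"delta_pos": [0,-0.6,0],"gripper": -1},
    {"turn": [0,0,0],"delta_pos": [0,-0.8,0],"gripper": -1},
    {"turn": [0,0,0],"delta_pos": [0,-0.8,0],"gripper": -1},
    {"turn": [0,0,0],"delta_pos": [0,-0.7,0],"gripper": -1},
    {"turn": [0,0,0],"delta_pos": [0,-0.4,0],"gripper": -1},
    {"turn": [0,0,0],"delta_pos": [0,-0.2,0],"gripper": -1},
    {"turn": [0,0,0],"delta_pos": [0,0,0],"gripper": -1}
  ]
}}

```text
t: 3.52
tcp_pos: [0.4839, -0.1353, 0.0238]
tool_rot: [0.677, 0.736, 0.002, 0.003]
force: [5.6, 1.8, 3.0]
opening: 0.0254
gripper_force: 30.0
```

Call:
{"op": "arm_command", "data": {
  "steps": [
    {"turn": [0,0,0],"delta_pos": [0,-0.15,0],"gripper": -1},
    {"turn": [0,0,0],"delta_pos": [0,-0.15,0],"gripper": -1},
    {"turn": [0,0,0],"delta_pos": [0,0,0],"gripper": -1}
  ]
}}

```text
t: 3.9
tcp_pos: [0.4839, -0.1353, 0.0239]
tool_rot: [0.677, 0.736, 0.004, 0.005]
force: [13.7, 4.5, -4.2]
opening: 0.0253
gripper_force: 30.0
```

The stop is at its end: there was no further motion while the force rose to 14 N. I release and rise.

Call:
{"op": "arm_command", "data": {
  "steps": [
    {"turn": [0,0,0],"delta_pos": [0,0.25,0],"gripper": 0},
    {"turn": [0,0,0],"delta_pos": [0,0,0],"gripper": 0},
    {"turn": [0,0,0],"delta_pos": [0,0,0],"gripper": 0},
    {"turn": [0,0,0],"delta_pos": [0,0,-2.0],"gripper": 0},
    {"turn": [0,0,0],"delta_pos": [0,0,-4.5],"gripper": 0.5},
    {"turn": [0,0,0],"delta_pos": [0,0,-5.5],"gripper": 0.5},
    {"turn": [0,0,0],"delta_pos": [0,0,-5.5],"gripper": 0.5},
    {"turn": [0,0,0],"delta_pos": [0,0,0],"gripper": 0.5}
  ]
}}

```text
t: 4.9
tcp_pos: [0.4837, -0.1365, 0.2025]
tool_rot: [0.676, 0.736, 0.001, 0.005]
force: [0.1, 0.2, -0.3]
opening: 0.0706
gripper_force: 0.0
```

```bash
python3 - <<'E'
from h import *
o=r.get_obs();im,d=r.get_image("wrist");np.savez("w2.npz",im=im,d=d)
print(o["tcp_pos"],o["t"])
P=cloud(cam("wrist",o),d).reshape(-1,3)
L=R.from_euler('z',-SY).apply(P-SO)
for nm,a,b,x,h in(("board",.08,.095,.07,.03),("bar",.024,.036,-.061,.02),("knob",.044,.056,-.113,.03)):
    t=P[(P[:,2]>a)&(P[:,2]<b)&(abs(L[:,0]-x)<h)&(abs(L[:,1])<.08)]
    print(nm,len(t),cv2.minAreaRect((t[:,:2]*1000).astype(np.float32)) if len(t) else 0)
plan([.584,.217,.2],tool(np.radians(133)),8)
E
```

```text
[ 0.4837 -0.1365  0.2025] 4.9
board 1811 ((664.64892578125, -117.5137939453125), (12.911537170410156, 111.34484100341797), 4.8960161209106445)
bar 1277 ((534.5206909179688, -127.63645935058594), (12.395499229431152, 119.26473236083984), 4.702151298522949)
knob 493 ((482.94708251953125, -131.98260498046875), (24.836986541748047, 25.089008331298828), 13.145137786865234)
turn/row [ 0.     0.    -0.083] total [ 0.002  0.003 -0.666]
0 cm [ 4.28  1.65 -0.01]
1 cm [ 4.13  2.   -0.01]
2 cm [ 3.95  2.33 -0.01]
3 cm [ 3.74  2.65 -0.01]
4 cm [ 3.51  2.96 -0.01]
5 cm [ 3.25  3.24 -0.01]
6 cm [ 2.97  3.5  -0.01]
7 cm [ 2.67  3.73 -0.01]
```

The bar is now 130.5 mm from the board, centre to centre (131 expected), so the stop is fully out. Next I go over the tester.

Call:
{"op": "arm_command", "data": {
  "steps": [
    {"turn": [0,0,-0.083],"delta_pos": [4.28,1.65,0],"gripper": 0.5},
    {"turn": [0,0,-0.083],"delta_pos": [4.13,2.0,0],"gripper": 0.5},
    {"turn": [0,0,-0.083],"delta_pos": [3.95,2.33,0],"gripper": 0.5},
    {"turn": [0,0,-0.083],"delta_pos": [3.74,2.65,0],"gripper": 0.5},
    {"turn": [0,0,-0.083],"delta_pos": [3.51,2.96,0],"gripper": 0.5},
    {"turn": [0,0,-0.083],"delta_pos": [3.25,3.24,0],"gripper": 0.5},
    {"turn": [0,0,-0.083],"delta_pos": [2.97,3.5,0],"gripper": 0.5},
    {"turn": [0,0,-0.083],"delta_pos": [2.67,3.73,0],"gripper": 0.5},
    {"turn": [0,0,0],"delta_pos": [0,0,0],"gripper": 0.5}
  ]
}}

```text
t: 6.08
tcp_pos: [0.5816, 0.2196, 0.1938]
tool_rot: [0.398, 0.918, -0.002, -0.002]
force: [0.2, -0.5, -0.3]
opening: 0.0706
gripper_force: 0.0
```

```bash
python3 - <<'E'
from h import *
o=r.get_obs();im,d=r.get_image("wrist");np.savez("w3.npz",im=im,d=d)
cv2.imwrite("pics/w3.png",im[:,:,::-1]);print(o["tcp_pos"],R.from_quat(o["tool_rot"]).as_matrix()[:,0],o["joints"],o["t"])
P=cloud(cam("wrist",o),d)
m=((P[:,:,2]>.009)&(P[:,:,2]<.03)&(np.hypot(P[:,:,0]-.584,P[:,:,1]-.217)<.12)).astype(np.uint8)
m=cv2.morphologyEx(m,cv2.MORPH_OPEN,np.ones((3,3),np.uint8))
n,l,s,c=cv2.connectedComponentsWithStats(m)
for i in range(1,n):
    if s[i,4]>150:
        t=P[l==i];print(s[i],t[:,2].max(),cv2.minAreaRect((t[:,:2]*1000).astype(np.float32)))
E
```

```text
[0.5816 0.2196 0.1938] [-0.6836  0.7298  0.0032] [ 0.2217  0.3173  1.4278  0.0003  1.4023 -0.5311] 6.075
[ 262  116   33  156 4333] 0.021850204449997745 ((587.2901000976562, 211.39593505859375), (33.90193176269531, 173.61439514160156), 40.777217864990234)
```

View pics/w3.png

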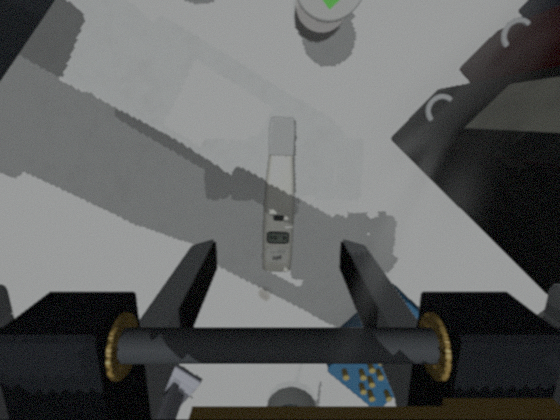

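The wrist view shows the tester pointing up the picture, with its cap at (282,135) and its display at (278,237). The blue rack at (370,340) and the bottle are near, so I check clearance for the gripper body.

```bash
python3 - <<'E'
from h import *
T=tool(np.radians(130.8));p=np.array([.5873,.2114,.003])
for n in("scene0","side0"):
    f=np.load(n+".npz");Q=cloud(cam(n[:-1]),f["d"]).reshape(-1,3)
    L=T.inv().apply(Q-p)
    s=(Q[:,2]>.06)&(Q[:,2]<.4)&(abs(L[:,0])<.11)&(abs(L[:,1])<.13)
    print(n,s.sum());
    if s.any():
        g=np.unique((L[s]*50).round(),axis=0)/50;print(g[:25])
plan(p+[0,0,.0],T,6)
E
```

```text
scene0 695
[[ 0.06  0.12 -0.32]
 [ 0.06  0.12 -0.3 ]
 [ 0.06  0.12 -0.2 ]
 [ 0.08  0.12 -0.32]
 [ 0.08  0.12 -0.3 ]
 [ 0.08  0.12 -0.28]
 [ 0.08  0.12 -0.26]
 [ 0.08  0.12 -0.24]
 [ 0.08  0.12 -0.22]
 [ 0.08  0.12 -0.2 ]
 [ 0.08  0.12 -0.18]
 [ 0.08  0.12 -0.16]
 [ 0.08  0.12 -0.14]
 [ 0.08  0.12 -0.12]
 [ 0.08  0.12 -0.1 ]
 [ 0.08  0.12 -0.08]
 [ 0.08  0.12 -0.06]
 [ 0.1   0.12 -0.32]
 [ 0.1   0.12 -0.26]
 [ 0.1   0.12 -0.24]
 [ 0.1   0.12 -0.22]
 [ 0.1   0.12 -0.2 ]
 [ 0.1   0.12 -0.18]
 [ 0.1   0.12 -0.16]
 [ 0.1   0.12 -0.14]]
side0 425
[[ 0.06  0.12 -0.32]
 [ 0.06  0.12 -0.3 ]
 [ 0.06  0.12 -0.28]
 [ 0.06  0.12 -0.26]
 [ 0.06  0.12 -0.24]
 [ 0.06  0.12 -0.22]
 [ 0.06  0.12 -0.2 ]
 [ 0.06  0.12 -0.18]
 [ 0.06  0.12 -0.16]
 [ 0.06  0.12 -0.14]
 [ 0.06  0.12 -0.12]
 [ 0.06  0.12 -0.1 ]
 [ 0.06  0.12 -0.08]
 [ 0.06  0.12 -0.06]
 [ 0.08  0.12 -0.32]
 [ 0.08  0.12 -0.3 ]
 [ 0.08  0.12 -0.28]
 [ 0.08  0.12 -0.26]
 [ 0.08  0.12 -0.24]
 [ 0.08  0.12 -0.22]
 [ 0.08  0.12 -0.2 ]
 [ 0.08  0.12 -0.18]
 [ 0.08  0.12 -0.16]
 [ 0.08  0.12 -0.14]
 [ 0.08  0.12 -0.12]]
turn/row [-0.001 -0.     0.006] total [-0.006 -0.002  0.039]
0 cm [-0.15  0.01  3.19]
1 cm [-0.15  0.01  3.19]
2 cm [-0.15  0.01  3.19]
3 cm [-0.15  0.01  3.19]
4 cm [-0.15  0.01  3.19]
5 cm [-0.15  0.    3.19]
```

The binders stay over 20 mm clear of the gripper body. I grasp.

Call:
{"op": "arm_command", "data": {
  "steps": [
    {"turn": [0,0,0.02],"delta_pos": [-0.4,0.02,3.5],"gripper": 0.5},
    {"turn": [0,0,0.02],"delta_pos": [-0.5,0,4.5],"gripper": 0.5},
    {"turn": [0,0,0],"delta_pos": [0,0,4.5],"gripper": 0.5},
    {"turn": [0,0,0],"delta_pos": [0,0,3.5],"gripper": 0.5},
    {"turn": [0,0,0],"delta_pos": [0,0,2.0],"gripper": 0.5},
    {"turn": [0,0,0],"delta_pos": [0,0,0.7],"gripper": 0.5},
    {"turn": [0,0,0],"delta_pos": [0,0,0],"gripper": 0.5}
  ]
}}

```text
t: 7.0
tcp_pos: [0.5901, 0.2107, 0.0109]
tool_rot: [0.418, 0.908, 0.0, 0.0]
force: [-0.5, -0.1, 0.7]
opening: 0.0703
gripper_force: 0.0
```

Call:
{"op": "arm_command", "data": {
  "steps": [
    {"turn": [0,0,0],"delta_pos": [0.2,-0.15,0.6],"gripper": 0.5},
    {"turn": [0,0,0],"delta_pos": [0,0,0],"gripper": 0.5},
    {"turn": [0,0,0],"delta_pos": [0,0,0],"gripper": -1},
    {"turn": [0,0,0],"delta_pos": [0,0,0],"gripper": -1},
    {"turn": [0,0,0],"delta_pos": [0,0,0],"gripper": -1},
    {"turn": [0,0,0],"delta_pos": [0,0,0],"gripper": -1}
  ]
}}

```text
t: 7.75
tcp_pos: [0.5873, 0.2116, 0.0045]
tool_rot: [0.418, 0.909, 0.0, 0.0]
force: [0.1, 0.9, -0.8]
opening: 0.034
gripper_force: 0.3
```

Call:
{"op": "arm_command", "data": {
  "steps": [
    {"turn": [0,0,0],"delta_pos": [0,0,0],"gripper": -1},
    {"turn": [0,0,0],"delta_pos": [0,0,0],"gripper": -1},
    {"turn": [0,0,0],"delta_pos": [0,0,-1.0],"gripper": -1},
    {"turn": [0,0,0],"delta_pos": [0,0,-3.0],"gripper": -1},
    {"turn": [0,0,0],"delta_pos": [0,0,-5.0],"gripper": -1},
    {"turn": [0,0,0],"delta_pos": [0,0,-5.0],"gripper": -1},
    {"turn": [0,0,0],"delta_pos": [0,0,-5.0],"gripper": -1},
    {"turn": [0,0,0],"delta_pos": [0,0,0],"gripper": -1}
  ]
}}

```text
t: 8.75
tcp_pos: [0.5909, 0.2123, 0.2012]
tool_rot: [0.418, 0.909, 0.004, 0.005]
force: [1.7, 0.2, -1.6]
opening: 0.0313
gripper_force: 30.0
```

```bash
cat >> h.py <<'E'
SO=np.array([.5947,-.1230,0])
TH=np.radians(36.6)
def leanpose(dx=0,dz=0,off=-.0045,s=.087):
    # TCP at tester x=0 (grip mid), off = tool-z of tester underside beyond TCP (neg: TCP below back)
    c,sn=np.cos(TH),np.sin(TH)
    b=np.array([-.0436+dx,0,.008+dz]); p=b+s*np.array([c,0,sn])+off*np.array([-sn,0,c])*-1*-1
    return stand(*p),tool(SY+np.pi,-TH)
E
python3 - <<'E'
from h import *
o=r.get_obs();print(o["tcp_pos"],o["opening"],o["gripper_force"],o["joints"])
im,d=r.get_image("wrist");P=cloud(cam("wrist",o),d)
L=R.from_quat(o["tool_rot"]).inv().apply(P.reshape(-1,3)-o["tcp_pos"])
s=(L[:,2]>-.04)&(L[:,2]<.03)&(abs(L[:,0])<.12)&(abs(L[:,1])<.03)
t=L[s];print("tester in tool",len(t),cv2.minAreaRect((t[:,:2]*1000).astype(np.float32)),np.percentile(t[:,2],[2,10,50,90]))
for a in(-.08,-.06,-.03,.03,.06,.08):
    q=t[abs(t[:,0]-a)<.006];print(a,len(q),np.median(q[:,2]) if len(q) else 0,(q[:,1].min(),q[:,1].max()) if len(q) else 0)
cv2.imwrite("pics/w4.png",im[:,:,::-1])
E
```

```text
[0.5909 0.2123 0.2012] 0.03132266162032558 30.011873732873937 [ 0.2073  0.312   1.4193 -0.0001  1.3982 -0.5018]
tester in tool 16504 ((0.4921417236328125, -0.301239013671875), (55.05023193359375, 172.73789978027344), 82.00521850585938) [-0.0351 -0.0153 -0.0136 -0.0118]
-0.08 686 -0.01307692290673115 (np.float64(-0.016935924286319844), np.float64(0.01567670236380307))
-0.06 260 -0.014420473661314163 (np.float64(-0.016504118013272163), np.float64(0.015337746598725239))
-0.03 1111 -0.014118753831288657 (np.float64(-0.017822968763657222), np.float64(0.01601885370425547))
0.03 1290 -0.01324343747033149 (np.float64(-0.015780930870706398), np.float64(0.013594698842781262))
0.06 1350 -0.013268643809420437 (np.float64(-0.014952641027947714), np.float64(0.012496768986088288))
0.08 1383 -0.01280963960916001 (np.float64(-0.014668832793849037), np.float64(0.012096761280085787))
```

```bash
cat >> h.py <<'E'
def leanpose(dx=0,dz=0,back=.0045,ty=-.0009,s=.0875,th=TH):
    c,sn=np.cos(th),np.sin(th)
    p=np.array([-.0436+dx,-ty,.008+dz])+s*np.array([c,0,sn])+back*np.array([-sn,0,c])
    return stand(*p),tool(SY+np.pi,-th)
E
python3 - <<'E'
from h import *
f=np.load("side0.npz");Q=cloud(cam("side"),f["d"]).reshape(-1,3)
s=(Q[:,2]>.09)&(Q[:,2]<.35)&(Q[:,0]>.5)&(Q[:,0]<.85)&(Q[:,1]>-.2)&(Q[:,1]<.35)
g,c=np.unique((Q[s][:,:2]*40).round()/40,axis=0,return_counts=True)
for a,b in zip(g,c):
    if b>3:print(a,b,Q[s][(abs(Q[s][:,:2]-a)<.0125).all(1)][:,2].max().round(3))
p,q=leanpose(.006,.07);print("target",p,"final",leanpose()[0])
plan(p,q,10)
E
```

```text
[0.625 0.35 ] 152 0.314
[0.65  0.325] 30 0.315
[0.65 0.35] 471 0.315
[0.675 0.325] 14 0.291
[0.675 0.35 ] 485 0.315
[0.7   0.325] 8 0.306
[0.7  0.35] 489 0.315
[0.725 0.325] 4 0.296
[0.725 0.35 ] 486 0.316
[0.75 0.35] 488 0.314
[ 0.775 -0.025] 44 0.128
[0.775 0.   ] 142 0.169
[0.775 0.025] 31 0.217
[0.775 0.05 ] 13 0.206
[0.775 0.35 ] 483 0.314
[ 0.8   -0.025] 111 0.13
[0.8 0. ] 208 0.207
[0.8   0.025] 21 0.213
[0.8  0.35] 477 0.314
[ 0.825 -0.025] 26 0.124
[ 0.825 -0.   ] 53 0.167
[0.825 0.35 ] 468 0.314
[0.85 0.35] 238 0.314
target [ 0.6245 -0.1196  0.1338] final [ 0.6185 -0.1201  0.0638]
turn/row [-0.03  -0.059 -0.091] total [-0.298 -0.585 -0.911]
0 cm [-2.75 -1.89  0.64]
1 cm [-2.52 -2.15  0.73]
2 cm [-2.27 -2.39  0.8 ]
3 cm [-1.99 -2.61  0.85]
4 cm [-1.7  -2.81  0.88]
5 cm [-1.38 -2.97  0.88]
6 cm [-1.05 -3.11  0.86]
7 cm [-0.71 -3.21  0.82]
8 cm [-0.37 -3.29  0.76]
9 cm [-0.03 -3.33  0.67]
```

The bottle at x≥0.77 is clear of the swing. Now I carry and tilt.

Call:
{"op": "arm_command", "data": {
  "steps": [
    {"turn": [-0.03,-0.059,-0.091],"delta_pos": [-2.75,-1.89,0.64],"gripper": -1},
    {"turn": [-0.03,-0.059,-0.091],"delta_pos": [-2.52,-2.15,0.73],"gripper": -1},
    {"turn": [-0.03,-0.059,-0.091],"delta_pos": [-2.27,-2.39,0.8],"gripper": -1},
    {"turn": [-0.03,-0.059,-0.091],"delta_pos": [-1.99,-2.61,0.85],"gripper": -1},
    {"turn": [-0.03,-0.059,-0.091],"delta_pos": [-1.7,-2.81,0.88],"gripper": -1},
    {"turn": [-0.03,-0.059,-0.091],"delta_pos": [-1.38,-2.97,0.88],"gripper": -1},
    {"turn": [-0.03,-0.059,-0.091],"delta_pos": [-1.05,-3.11,0.86],"gripper": -1},
    {"turn": [-0.03,-0.059,-0.091],"delta_pos": [-0.71,-3.21,0.82],"gripper": -1},
    {"turn": [-0.03,-0.059,-0.091],"delta_pos": [-0.37,-3.29,0.76],"gripper": -1},
    {"turn": [-0.03,-0.059,-0.091],"delta_pos": [-0.03,-3.33,0.67],"gripper": -1}
  ]
}}

```text
t: 10.05
tcp_pos: [0.6178, -0.1029, 0.1294]
tool_rot: [-0.019, 0.955, 0.016, 0.297]
force: [-0.8, -0.2, -1.7]
opening: 0.0312
gripper_force: 30.0
```

Call:
{"op": "arm_command", "data": {
  "steps": [
    {"turn": [0,0,0],"delta_pos": [0,0,0],"gripper": -1},
    {"turn": [0,0,0],"delta_pos": [0,0,0],"gripper": -1}
  ]
}}

```text
t: 10.3
tcp_pos: [0.6191, -0.1021, 0.1312]
tool_rot: [-0.017, 0.955, 0.016, 0.297]
force: [0.2, 0.3, -0.3]
opening: 0.0314
gripper_force: 30.0
```

```bash
python3 - <<'E'
from h import *
o=r.get_obs();im,d=r.get_image("wrist");P=cloud(cam("wrist",o),d);np.savez("w5.npz",im=im,d=d)
cv2.imwrite("pics/w5.png",im[:,:,::-1]);print(o["tcp_pos"],o["joints"],o["opening"])
p,q=leanpose(.004,.02);plan(p,q,3)
L=R.from_quat(o["tool_rot"]).inv().apply(P.reshape(-1,3)-o["tcp_pos"])
for a in(-.08,-.06,.03,.05,.07,.08,.084,.088):
    k=L[(abs(L[:,0]-a)<.003)&(L[:,2]>-.025)&(L[:,2]<.01)&(abs(L[:,1])<.03)];print(a,len(k),np.median(k[:,2]) if len(k) else 0,(k[:,1].min(),k[:,1].max()) if len(k) else 0)
S=R.from_euler('z',-SY).apply(P.reshape(-1,3)-SO)
for nm,a,b,x,h in(("board",.08,.092,.07,.02),("bar",.026,.034,-.061,.02)):
    t=S[(S[:,2]>a)&(S[:,2]<b)&(abs(S[:,0]-x)<h)&(abs(S[:,1])<.08)]
    print(nm,len(t),cv2.minAreaRect((t[:,:2]*1000).astype(np.float32)) if len(t) else 0)
E
```

```text
[ 0.6191 -0.1021  0.1312] [-0.4629  0.0886  1.9855  0.5377  0.6006 -2.4456] 0.0314077518436001
turn/row [-0.002 -0.011 -0.014] total [-0.007 -0.033 -0.043]
0 cm [ 0.85 -0.64  1.35]
1 cm [ 0.88 -0.63  1.34]
2 cm [ 0.9  -0.62  1.33]
-0.08 372 -0.013071563395628538 (np.float64(-0.017684554175932257), np.float64(0.014716511186732733))
-0.06 154 -0.014685232238384622 (np.float64(-0.016383797243823946), np.float64(0.014019124726252592))
0.03 651 -0.013560832182686758 (np.float64(-0.016373563019828185), np.float64(0.013144560946958362))
0.05 619 -0.013335420883531639 (np.float64(-0.015416085872764168), np.float64(0.01153432928338818))
0.07 678 -0.013522340636284633 (np.float64(-0.01561833423760857), np.float64(0.011689555020743257))
0.08 705 -0.013233897065874418 (np.float64(-0.015256190906114938), np.float64(0.011512022859976124))
0.084 668 -0.012819456992987442 (np.float64(-0.014641672139343259), np.float64(0.01092022103405881))
0.088 326 -0.0122655631015769 (np.float64(-0.014197537521335199), np.float64(0.009962906668818007))
board 1173 ((70.10934448242188, -0.4254302978515625), (111.32514190673828, 12.929443359375), 89.97972106933594)
bar 4814 ((-60.09892654418945, -0.4608345031738281), (13.28843879699707, 119.73806762695312), 0.2320612221956253)
```

View pics/w5.png

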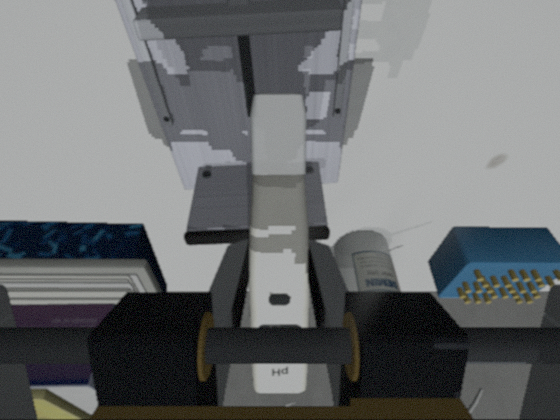

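The wrist view shows the tester held centred, cap end up the picture at (278,95), backboard at (258,200) beneath it, stop bar at (240,20), and nothing in the way. I lower.

Call:
{"op": "arm_command", "data": {
  "steps": [
    {"turn": [0,-0.011,-0.014],"delta_pos": [0.6,-0.64,0.9],"gripper": -1},
    {"turn": [0,-0.011,-0.014],"delta_pos": [0.7,-0.63,1.1],"gripper": -1},
    {"turn": [-0.005,-0.011,-0.015],"delta_pos": [0.7,-0.62,1.1],"gripper": -1},
    {"turn": [0,0,0],"delta_pos": [0.6,0,0.9],"gripper": -1},
    {"turn": [0,0,0],"delta_pos": [0,0,0],"gripper": -1},
    {"turn": [0,0,0],"delta_pos": [0,0,0],"gripper": -1}
  ]
}}

```text
t: 11.1
tcp_pos: [0.6241, -0.1209, 0.0856]
tool_rot: [-0.039, 0.948, 0.011, 0.315]
force: [0.3, -0.4, -0.6]
opening: 0.0313
gripper_force: 30.0
```

```bash
python3 - <<'E'
from h import *
o=r.get_obs();print(o["tcp_pos"],o["force"],o["t"])
plan(*leanpose(.003,.004),3)
E
```

```text
[ 0.6241 -0.1209  0.0856] [ 0.2909 -0.4212 -0.5911] 11.1
turn/row [-0.001  0.001  0.001] total [-0.003  0.002  0.002]
0 cm [0.42 0.04 0.43]
1 cm [0.42 0.04 0.43]
2 cm [0.42 0.04 0.43]
```

Call:
{"op": "arm_command", "data": {
  "steps": [
    {"turn": [0,0,0],"delta_pos": [0.42,0.04,0.43],"gripper": -1},
    {"turn": [0,0,0],"delta_pos": [0.42,0.04,0.43],"gripper": -1},
    {"turn": [0,0,0],"delta_pos": [0.42,0.04,0.43],"gripper": -1},
    {"turn": [0,0,0],"delta_pos": [0,0,0],"gripper": -1},
    {"turn": [0,0,0],"delta_pos": [0,0,0],"gripper": -1}
  ]
}}

```text
t: 11.72
tcp_pos: [0.6212, -0.1205, 0.0671]
tool_rot: [-0.039, 0.948, 0.011, 0.314]
force: [-0.4, 0.5, -0.8]
opening: 0.0314
gripper_force: 30.0
```

Call:
{"op": "arm_command", "data": {
  "steps": [
    {"turn": [0,0,0],"delta_pos": [0.13,0,0.15],"gripper": -1},
    {"turn": [0,0,0],"delta_pos": [0.13,0,0.15],"gripper": -1},
    {"turn": [0,0,0],"delta_pos": [0,0,0],"gripper": -1}
  ]
}}

```text
t: 12.1
tcp_pos: [0.6216, -0.1201, 0.0643]
tool_rot: [-0.038, 0.949, 0.011, 0.314]
force: [0.2, -0.6, 0.3]
opening: 0.0314
gripper_force: 30.0
```

```bash
python3 - <<'E'
from h import *
o=r.get_obs();print(o["tcp_pos"],o["force"],o["t"])
plan(*leanpose(),1)
E
```

```text
[ 0.6216 -0.1201  0.0643] [ 0.1798 -0.6212  0.3016] 12.1
turn/row [-0.004 -0.     0.   ] total [-0.004 -0.     0.   ]
0 cm [ 0.28  0.02 -0.14]
```

Call:
{"op": "arm_command", "data": {
  "steps": [
    {"turn": [0,0,0],"delta_pos": [0.12,0.01,-0.09],"gripper": -1},
    {"turn": [0,0,0],"delta_pos": [0.12,0.01,-0.09],"gripper": -1},
    {"turn": [0,0,0],"delta_pos": [0,0,0],"gripper": -1},
    {"turn": [0,0,0],"delta_pos": [0,0,0],"gripper": -1}
  ]
}}

```text
t: 12.6
tcp_pos: [0.6185, -0.1197, 0.0645]
tool_rot: [-0.038, 0.949, 0.011, 0.313]
force: [0.5, -0.3, -1.3]
opening: 0.0309
gripper_force: 30.0
```

Call:
{"op": "arm_command", "data": {
  "steps": [
    {"turn": [0,0,0],"delta_pos": [0.08,0,0],"gripper": -1},
    {"turn": [0,0,0],"delta_pos": [0,0,0],"gripper": -1},
    {"turn": [0,0,0],"delta_pos": [0,0,0],"gripper": -1}
  ]
}}

```text
t: 12.98
tcp_pos: [0.6182, -0.1198, 0.0644]
tool_rot: [-0.038, 0.949, 0.011, 0.313]
force: [0.4, 0.8, 0.1]
opening: 0.0314
gripper_force: 30.0
```

Call:
{"op": "arm_command", "data": {
  "steps": [
    {"turn": [0,0,0],"delta_pos": [0.1,0,0.05],"gripper": -1},
    {"turn": [0,0,0],"delta_pos": [0,0,0],"gripper": -1},
    {"turn": [0,0,0],"delta_pos": [0,0,0],"gripper": -1}
  ]
}}

```text
t: 13.35
tcp_pos: [0.6181, -0.1198, 0.064]
tool_rot: [-0.038, 0.949, 0.01, 0.313]
force: [1.0, 0.2, -0.7]
opening: 0.0316
gripper_force: 30.0
```

Call:
{"op": "arm_command", "data": {
  "steps": [
    {"turn": [0,0,0],"delta_pos": [0.1,0,0.05],"gripper": -1},
    {"turn": [0,0,0],"delta_pos": [0,0,0],"gripper": -1},
    {"turn": [0,0,0],"delta_pos": [0,0,0],"gripper": -1}
  ]
}}

```text
t: 13.72
tcp_pos: [0.6179, -0.1197, 0.0635]
tool_rot: [-0.038, 0.949, 0.01, 0.313]
force: [3.5, -0.0, 0.5]
opening: 0.0313
gripper_force: 30.0
```

```bash
python3 - <<'E'
from h import *
o=r.get_obs();im,d=r.get_image("wrist");P=cloud(cam("wrist",o),d)
S=R.from_euler('z',-SY).apply(P.reshape(-1,3)-SO)
t=S[(S[:,2]>.027)&(S[:,2]<.034)&(abs(S[:,0]+.061)<.02)&(abs(S[:,1])>.022)&(abs(S[:,1])<.062)]
print("bar x",np.percentile(t[:,0],[1,50,99]))
cv2.imwrite("pics/w6.png",cv2.resize(im[:260,120:440,::-1],None,fx=2,fy=2))
im,d=r.get_image("side");cv2.imwrite("pics/s6.png",cv2.resize(im[190:290,230:360,::-1],None,fx=6,fy=6,interpolation=2))
plan(*leanpose(),1)
E
```

```text
bar x [-0.0662 -0.0614 -0.0545]
turn/row [-0.006 -0.003 -0.001] total [-0.006 -0.003 -0.001]
0 cm [-0.06 -0.04  0.01]
```

View pics/w6.png

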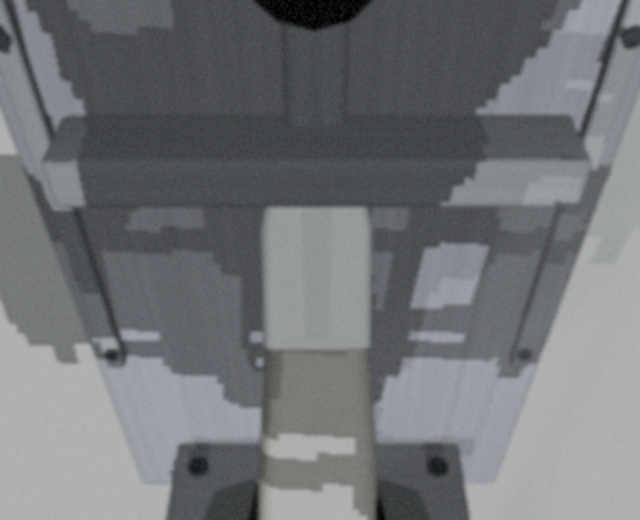

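The close view shows the cap end at (317,208) against the bar's face, centred and square. A 3.5 N push from the stop confirms contact. I ease down the last bit until the plate or board carries it.

Call:
{"op": "arm_command", "data": {
  "steps": [
    {"turn": [0,0,0],"delta_pos": [0.04,0,0.08],"gripper": -1},
    {"turn": [0,0,0],"delta_pos": [0,0,0],"gripper": -1},
    {"turn": [0,0,0],"delta_pos": [0,0,0],"gripper": -1}
  ]
}}

```text
t: 14.2
tcp_pos: [0.6179, -0.1195, 0.0624]
tool_rot: [-0.038, 0.949, 0.01, 0.312]
force: [4.5, 0.1, 1.6]
opening: 0.0314
gripper_force: 30.0
```

Call:
{"op": "arm_command", "data": {
  "steps": [
    {"turn": [0,0,0],"delta_pos": [0.04,0,0.08],"gripper": -1},
    {"turn": [0,0,0],"delta_pos": [0,0,0],"gripper": -1},
    {"turn": [0,0,0],"delta_pos": [0,0,0],"gripper": -1}
  ]
}}

```text
t: 14.58
tcp_pos: [0.6181, -0.1195, 0.062]
tool_rot: [-0.038, 0.949, 0.01, 0.312]
force: [-0.5, -0.6, 4.8]
opening: 0.0312
gripper_force: 30.0
```

Vertical contact is 5 N. I release gently and back off along the tool.

Call:
{"op": "arm_command", "data": {
  "steps": [
    {"turn": [0,0,0],"delta_pos": [0,0,0],"gripper": -0.28},
    {"turn": [0,0,0],"delta_pos": [0,0,0],"gripper": -0.22},
    {"turn": [0,0,0],"delta_pos": [0,0,0],"gripper": -0.15},
    {"turn": [0,0,0],"delta_pos": [0,0,0],"gripper": 0},
    {"turn": [0,0,0],"delta_pos": [0,0,0],"gripper": 0},
    {"turn": [0,0,0],"delta_pos": [0,0,0],"gripper": 0.2},
    {"turn": [0,0,0],"delta_pos": [0,0,0],"gripper": 0.2},
    {"turn": [0,0,0],"delta_pos": [0,0,-1.5],"gripper": 0.2},
    {"turn": [0,0,0],"delta_pos": [0,0,-3.0],"gripper": 0.2}
  ]
}}

```text
t: 15.7
tcp_pos: [0.5906, -0.1207, 0.0971]
tool_rot: [-0.038, 0.95, 0.011, 0.311]
force: [-0.6, -0.5, 1.0]
opening: 0.0567
gripper_force: 0.0
```

Call:
{"op": "arm_command", "data": {
  "steps": [
    {"turn": [0,0,0],"delta_pos": [0,0,-4],"gripper": 0.2},
    {"turn": [0,0,0],"delta_pos": [0,0,-4],"gripper": 0.2},
    {"turn": [0,0,0],"delta_pos": [0,0,0],"gripper": 0.2},
    {"turn": [0,0,0],"delta_pos": [0,0,0],"gripper": 0.2}
  ]
}}

```text
t: 16.2
tcp_pos: [0.544, -0.1245, 0.1618]
tool_rot: [-0.038, 0.949, 0.011, 0.311]
force: [-0.2, 0.5, 0.4]
opening: 0.0561
gripper_force: 0.0
```

```bash
python3 - <<'E'
from h import *
o=r.get_obs();im,d=r.get_image("wrist");P=cloud(cam("wrist",o),d)
S=R.from_euler('z',-SY).apply(P.reshape(-1,3)-SO)
t=S[(S[:,2]>.027)&(S[:,2]<.034)&(abs(S[:,0]+.061)<.02)&(abs(S[:,1])>.022)&(abs(S[:,1])<.062)]
print("bar x",np.percentile(t[:,0],[1,50,99]))
c,s=np.cos(TH),np.sin(TH)
u=(S[:,0]+.0436)*c+(S[:,2]-.008)*s; h=-(S[:,0]+.0436)*s+(S[:,2]-.008)*c
k=(abs(h-.019)<.006)&(u>-.006)&(u<.19)&(abs(S[:,1])<.025)
for a in(.01,.03,.05,.07,.09,.11,.13,.15,.165):
    q=k&(abs(u-a)<.004)
    if q.any(): print(a,q.sum(),h[q].mean().round(4),S[q,1].min().round(4),S[q,1].max().round(4))
print("u range",np.percentile(u[k],[.5,99.5]))
cv2.imwrite("pics/w7.png",im[:,:,::-1]);print(o["tcp_pos"],o["t"],o["opening"])
im2,d=r.get_image("side");b=cv2.resize(im2[190:280,240:360,::-1],(560,420),interpolation=2)
cv2.imwrite("pics/c7.png",cv2.resize(np.vstack([im[:,:,::-1],b]),(400,600)))
E
```

```text
bar x [-0.0664 -0.0614 -0.0542]
0.01 295 0.0167 -0.0139 0.0124
0.03 308 0.0168 -0.0133 0.0126
0.05 292 0.0166 -0.0145 0.0136
0.07 314 0.0173 -0.0156 0.0155
0.09 314 0.0177 -0.0159 0.0167
0.11 299 0.0177 -0.0163 0.0169
0.13 293 0.0182 -0.0166 0.0171
0.15 278 0.0179 -0.0159 0.0173
0.165 239 0.0167 -0.0152 0.0165
u range [0.0029 0.1685]
[ 0.544  -0.1245  0.1618] 16.2 0.05610265140187867
```

View pics/c7.png

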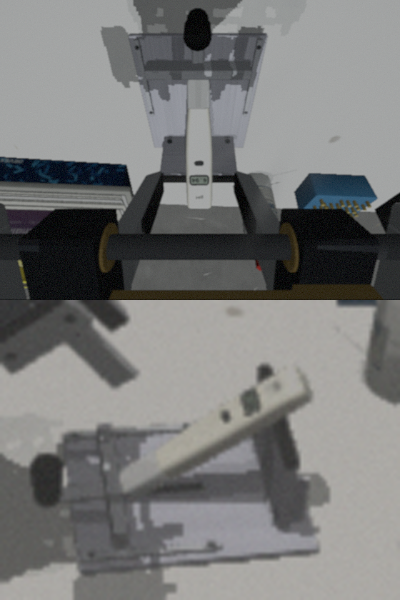

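The tester leans centred and square on the board. I check the cap-to-stop contact closely.

```bash
python3 - <<'E'
from h import *
o=r.get_obs();C=cam("wrist",o);ims=[];ds=[]
for i in range(6):
    im,d=r.get_image("wrist");ims.append(im.astype(float));ds.append(d)
im=np.mean(ims,0);d=np.median(ds,0);P=cloud(C,d)
S=R.from_euler('z',-SY).apply(P.reshape(-1,3)-SO).reshape(P.shape)
# column profile over the bar->cap, at tester middle and beside it
K,A,oo=C
w=stand(-.055,0,.023);pc=A.T@(w-oo);uv=K[:2,:2]@(pc[:2]/pc[2])+K[:2,2];print("expected contact px",uv)
u0=int(uv[0]);v0=int(uv[1])
for v in range(v0-14,v0+12): print(v,S[v,u0-5:u0+6].mean(0).round(4),im[v,u0-5:u0+6].mean().round(0), "| side",S[v,u0-40].round(4),im[v,u0-40].mean().round(0))
cv2.imwrite("pics/w8.png",cv2.resize(im[v0-40:v0+40,u0-50:u0+50,::-1].astype(np.uint8),None,fx=6,fy=6,interpolation=cv2.INTER_CUBIC))
E
```

```text
expected contact px [276.3741 107.4846]
93 [-0.0659 -0.0002  0.0192] 63.0 | side [-0.0662 -0.0323  0.0195] 62.0
94 [-0.0659 -0.0002  0.0206] 63.0 | side [-0.0658 -0.0322  0.0203] 61.0
95 [-0.0659 -0.0002  0.022 ] 64.0 | side [-0.0658 -0.0321  0.0217] 62.0
96 [-0.0659 -0.0002  0.0234] 63.0 | side [-0.0659 -0.032   0.0233] 64.0
97 [-0.0659 -0.0002  0.0248] 63.0 | side [-0.0658 -0.0319  0.0245] 63.0
98 [-0.0659 -0.0002  0.0262] 64.0 | side [-0.066  -0.0317  0.0262] 63.0
99 [-0.0659 -0.0002  0.0276] 69.0 | side [-0.0659 -0.0317  0.0274] 66.0
100 [-0.0656 -0.0002  0.0284] 80.0 | side [-0.0657 -0.0316  0.0284] 79.0
101 [-0.0652 -0.0002  0.0291] 88.0 | side [-0.0653 -0.0316  0.0292] 88.0
102 [-0.0644 -0.0002  0.0294] 89.0 | side [-0.0645 -0.0316  0.0294] 93.0
103 [-0.0635 -0.0002  0.0294] 92.0 | side [-0.0639 -0.0317  0.0298] 95.0
104 [-0.0628 -0.0002  0.0297] 93.0 | side [-0.0629 -0.0318  0.0296] 95.0
105 [-0.0619 -0.0002  0.0297] 92.0 | side [-0.0621 -0.0319  0.0298] 93.0
106 [-0.0609 -0.0002  0.0296] 91.0 | side [-0.0611 -0.032   0.0298] 94.0
107 [-0.06   -0.0002  0.0296] 92.0 | side [-0.0604 -0.032   0.0299] 93.0
108 [-0.0591 -0.0002  0.0297] 93.0 | side [-0.0593 -0.0321  0.0297] 93.0
109 [-0.0582 -0.0002  0.0297] 94.0 | side [-0.0583 -0.0323  0.0296] 94.0
110 [-0.0573 -0.0003  0.0297] 93.0 | side [-0.0569 -0.0324  0.029 ] 94.0
111 [-0.0562 -0.0003  0.0295] 91.0 | side [-0.0567 -0.0324  0.03  ] 93.0
112 [-0.0552 -0.0003  0.0294] 101.0 | side [-0.0548 -0.0327  0.0288] 90.0
113 [-0.0502 -0.0003  0.0238] 124.0 | side [-0.0383 -0.0361  0.0068] 90.0
114 [-0.0496 -0.0003  0.0243] 136.0 | side [-0.0374 -0.0362  0.0071] 94.0
115 [-0.0491 -0.0003  0.0249] 138.0 | side [-0.0363 -0.0363  0.007 ] 96.0
116 [-0.0485 -0.0004  0.0254] 138.0 | side [-0.0352 -0.0364  0.007 ] 95.0
117 [-0.0479 -0.0004  0.0261] 138.0 | side [-0.0342 -0.0365  0.0071] 96.0
118 [-0.0474 -0.0004  0.0266] 138.0 | side [-0.0328 -0.0367  0.0066] 93.0
```

View pics/w8.png

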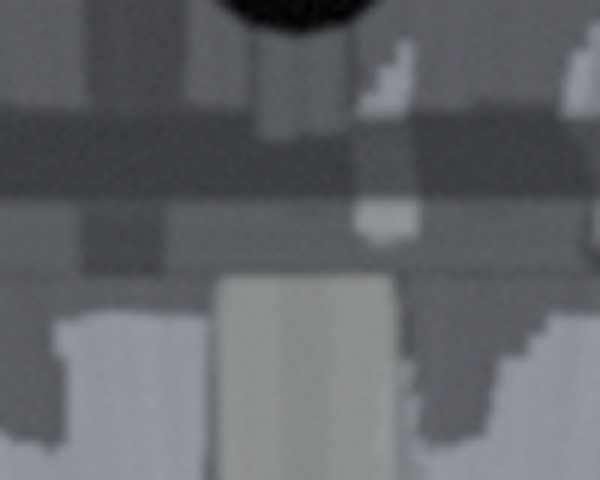

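The bar hides the cap's end from this view: the cap edge at (305,277) meets the bar line, so contact is likely but not proven. I shut the fingers and press the top end lightly along the tester's length, which keeps the tester on the board and settles it against the stop.

Call:
{"op": "arm_command", "data": {
  "steps": [
    {"turn": [0,0,0],"delta_pos": [-3.5,-0.2,0],"gripper": -1},
    {"turn": [0,0,0],"delta_pos": [-4,0,0],"gripper": -1},
    {"turn": [0,0,0],"delta_pos": [-3.5,0,0],"gripper": -1},
    {"turn": [0,0,0],"delta_pos": [0,0,0],"gripper": -1},
    {"turn": [0,0,0],"delta_pos": [0,0,0],"gripper": -1}
  ]
}}

```text
t: 17.23
tcp_pos: [0.6312, -0.1189, 0.2255]
tool_rot: [-0.038, 0.95, 0.011, 0.31]
force: [0.2, -0.2, -0.3]
opening: 0.0101
gripper_force: 0.0
```

```bash
cat >> h.py <<'E'
def uh():
    o=r.get_obs();S=R.from_euler('z',-SY).apply(o["tcp_pos"]-SO);c,s=np.cos(TH),np.sin(TH)
    print("u %.4f h %.4f y %.4f"%((S[0]+.0436)*c+(S[2]-.008)*s,-(S[0]+.0436)*s+(S[2]-.008)*c,S[1]),o["force"],o["t"],o["opening"],o["joints"])
E
python3 -c "from h import *;uh()"
```

```text
u 0.1941 h 0.1268 y 0.0011 [ 0.1862 -0.2191 -0.3087] 17.225 0.01012592428865931 [-0.4949 -0.0178  1.8856  0.4707  0.7796 -2.3998]
```

Call:
{"op": "arm_command", "data": {
  "steps": [
    {"turn": [0,0,0],"delta_pos": [0,0,4],"gripper": -1},
    {"turn": [0,0,0],"delta_pos": [0,0,4],"gripper": -1},
    {"turn": [0,0,0],"delta_pos": [0,0,2.5],"gripper": -1},
    {"turn": [0,0,0],"delta_pos": [0,0,1.3],"gripper": -1},
    {"turn": [0,0,0],"delta_pos": [0,0,0],"gripper": -1},
    {"turn": [0,0,0],"delta_pos": [0,0,0],"gripper": -1}
  ]
}}

```text
t: 17.98
tcp_pos: [0.7021, -0.1147, 0.1332]
tool_rot: [-0.037, 0.949, 0.01, 0.312]
force: [0.3, 0.5, -0.4]
opening: 0.0004
gripper_force: 0.0
```

```bash
python3 -c "from h import *;uh()"
```

```text
u 0.1962 h 0.0103 y -0.0005 [ 0.2632  0.5253 -0.3588] 17.975 0.0003876110676173619 [-0.4209  0.2454  1.8091  0.5387  0.579  -2.4498]
```

Call:
{"op": "arm_command", "data": {
  "steps": [
    {"turn": [0,0,0],"delta_pos": [0.5,0,0],"gripper": -1},
    {"turn": [0,0,0],"delta_pos": [0.5,0,0],"gripper": -1},
    {"turn": [0,0,0],"delta_pos": [0,0,0],"gripper": -1},
    {"turn": [0,0,0],"delta_pos": [0.1,0,0],"gripper": -1},
    {"turn": [0,0,0],"delta_pos": [0,0,0],"gripper": -1}
  ]
}}

```text
t: 18.6
tcp_pos: [0.6934, -0.1151, 0.1259]
tool_rot: [-0.038, 0.949, 0.01, 0.312]
force: [0.1, 0.7, 0.8]
opening: 0.0005
gripper_force: 0.0
```

Call:
{"op": "arm_command", "data": {
  "steps": [
    {"turn": [0,0,0],"delta_pos": [0.1,0,0],"gripper": -1},
    {"turn": [0,0,0],"delta_pos": [0,0,0],"gripper": -1},
    {"turn": [0,0,0],"delta_pos": [0,0,0],"gripper": -1}
  ]
}}

```text
t: 18.98
tcp_pos: [0.6926, -0.1152, 0.1252]
tool_rot: [-0.038, 0.949, 0.01, 0.312]
force: [0.5, 0.4, -0.3]
opening: 0.0006
gripper_force: 0.0
```

Call:
{"op": "arm_command", "data": {
  "steps": [
    {"turn": [0,0,0],"delta_pos": [0.1,0,0],"gripper": -1},
    {"turn": [0,0,0],"delta_pos": [0,0,0],"gripper": -1},
    {"turn": [0,0,0],"delta_pos": [0,0,0],"gripper": -1}
  ]
}}

```text
t: 19.35
tcp_pos: [0.6918, -0.1152, 0.1247]
tool_rot: [-0.038, 0.949, 0.01, 0.312]
force: [0.5, 0.6, -0.3]
opening: 0.0006
gripper_force: 0.0
```

```bash
python3 -c "from h import *;uh()"
```

```text
u 0.1828 h 0.0096 y -0.0002 [ 0.478   0.6172 -0.3359] 19.35 0.0005612570450646799 [-0.4304  0.2399  1.8373  0.5632  0.565  -2.4845]
```

Finger side is at u≈0.175, just short of the end. I go on in small steps until the force rises.

Call:
{"op": "arm_command", "data": {
  "steps": [
    {"turn": [0,0,0],"delta_pos": [0.1,0,0],"gripper": -1},
    {"turn": [0,0,0],"delta_pos": [0,0,0],"gripper": -1},
    {"turn": [0,0,0],"delta_pos": [0,0,0],"gripper": -1}
  ]
}}

```text
t: 19.73
tcp_pos: [0.691, -0.1153, 0.1241]
tool_rot: [-0.038, 0.949, 0.01, 0.312]
force: [-0.6, 0.2, 1.3]
opening: 0.0004
gripper_force: 0.0
```

Call:
{"op": "arm_command", "data": {
  "steps": [
    {"turn": [0,0,0],"delta_pos": [0.1,0,0],"gripper": -1},
    {"turn": [0,0,0],"delta_pos": [0,0,0],"gripper": -1},
    {"turn": [0,0,0],"delta_pos": [0,0,0],"gripper": -1}
  ]
}}

```text
t: 20.1
tcp_pos: [0.6902, -0.1154, 0.1235]
tool_rot: [-0.038, 0.949, 0.01, 0.312]
force: [1.0, -0.0, 0.0]
opening: 0.0006
gripper_force: 0.1
```

Call:
{"op": "arm_command", "data": {
  "steps": [
    {"turn": [0,0,0],"delta_pos": [0.1,0,0],"gripper": -1},
    {"turn": [0,0,0],"delta_pos": [0,0,0],"gripper": -1},
    {"turn": [0,0,0],"delta_pos": [0,0,0],"gripper": -1}
  ]
}}

```text
t: 20.48
tcp_pos: [0.69, -0.1156, 0.1235]
tool_rot: [-0.038, 0.949, 0.01, 0.312]
force: [2.0, 0.6, 1.5]
opening: 0.0004
gripper_force: 1.1
```

```bash
python3 -c "from h import *;uh()"
```

```text
u 0.1806 h 0.0098 y -0.0005 [1.9816 0.5544 1.512 ] 20.475 0.0003894172180181418 [-0.4327  0.2382  1.8431  0.5694  0.5615 -2.4927]
```

It resists at 2.5 N without moving further, so the tester is seated on the stop. I back off, retreat and verify.

Call:
{"op": "arm_command", "data": {
  "steps": [
    {"turn": [0,0,0],"delta_pos": [-0.7,0,0],"gripper": -1},
    {"turn": [0,0,0],"delta_pos": [-1.0,0,0],"gripper": -1},
    {"turn": [0,0,0],"delta_pos": [0,0,-3],"gripper": -1},
    {"turn": [0,0,0],"delta_pos": [0,0,-4],"gripper": -1},
    {"turn": [0,0,0],"delta_pos": [0,0,-5],"gripper": -1},
    {"turn": [0,0,0],"delta_pos": [0,0,-4],"gripper": -1},
    {"turn": [0,0,0],"delta_pos": [0,0,0],"gripper": -1},
    {"turn": [0,0,0],"delta_pos": [0,0,0],"gripper": -1}
  ]
}}

```text
t: 21.48
tcp_pos: [0.6084, -0.1211, 0.2611]
tool_rot: [-0.038, 0.95, 0.011, 0.311]
force: [-0.2, 1.0, 0.5]
opening: 0.0006
gripper_force: 0.0
```

```bash
python3 - <<'E'
from h import *
uh();o=r.get_obs();im,d=r.get_image("wrist");P=cloud(cam("wrist",o),d)
S=R.from_euler('z',-SY).apply(P.reshape(-1,3)-SO)
c,s=np.cos(TH),np.sin(TH)
u=(S[:,0]+.0436)*c+(S[:,2]-.008)*s; h=-(S[:,0]+.0436)*s+(S[:,2]-.008)*c
k=(abs(h-.019)<.006)&(u>-.006)&(u<.19)&(abs(S[:,1])<.025)
for a in(.01,.05,.09,.13,.165):
    q=k&(abs(u-a)<.004)
    if q.any(): print(a,q.sum(),h[q].mean().round(4),S[q,1].min().round(4),S[q,1].max().round(4))
t=S[(S[:,2]>.027)&(S[:,2]<.034)&(abs(S[:,0]+.061)<.02)&(abs(S[:,1])>.022)&(abs(S[:,1])<.062)]
print("bar x",np.percentile(t[:,0],[1,50,99]))
f0=np.load("side0.npz");d0=f0["d"];_,d1=r.get_image("side")
E
```

```text
u 0.1970 h 0.1689 y 0.0008 [-0.1808  0.9869  0.5026] 21.475 0.000585664018953976 [-0.525  -0.1056  1.8913  0.454   0.8639 -2.386 ]
0.05 302 0.0167 -0.0141 0.0142
0.09 341 0.0177 -0.0165 0.0165
0.13 313 0.0183 -0.016 0.017
0.165 258 0.0167 -0.0155 0.0164Traceback (most recent call last):
  File "<stdin>", line 11, in <module>
    return _quantile_unchecked(
        a, q, axis, out, overwrite_input, method, keepdims, weights)
    return _ureduce(a,
                    func=_quantile_ureduce_func,
    ...<5 lines>...
                    overwrite_input=overwrite_input,
                    method=method)
    r = func(a, **kwargs)
    result = _quantile(arr,
                       quantiles=q,
    ...<2 lines>...
                       out=out,
                       weights=wgt)
    slices_having_nans = np.isnan(arr[-1, ...])
                                  ~~~^^^^^^^^^
IndexError: index -1 is out of bounds for axis 0 with size 0
```

The tester is centred to within 0.5 mm, square and leaning at the expected angle. The bar was only out of view in that last picture. The robot is clear of everything, so I hand in.

```bash
python3 -c "from station import r;print(r.finish_job())"
```

```text
the job is handed in; nothing more can be done
None
```

The job is handed in at about 21.5 s: the foot stop is fully out and the tester leans on the middle of the backboard, front face up and square, with its cap seated against the stop (checked with a 2.5 N push, as the bar hides the contact); I didn't re-image the other bench items at the end.

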